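# Open the combination shackle of the microscope case

### The job

Open the lock of the wooden microscope case: set the left dial to 6 and the right dial to 3, then pull out the steel shackle and leave it in the white tray. The lock is worn, so each dial's catch lies up to almost half a number to either side of its mark: turn slowly and stop when you feel it catch (the little window beside the dial turns from red to green), and force neither the dials nor the shackle. Leave the other things where they are.

Things in the scene. Friction and masses are not known exactly. Their poses are not given: they have to be found in the camera images.
- case: fixed reddish wooden case, 200 (x) x 310 (y) x 70 mm high; a dark steel lock housing, 100 (x) x 290 (y) mm, stands on it, centred 30 mm to -x of the case's centre, its flat top 105 mm above the bench. Origin: centre of the case's underside; x points away from the robot (yaw within 0.2 rad), y to the left. A brass strap 3 mm thick lies on the housing under the shackle, along x.
- left_dial (a joint): value of the left (+y) dial, rad: its orange pointer stands at number n at n x 0.5236 (grows clockwise seen from above; stops at -0.15 and 4.86). White numbers 0 to 9 stand clockwise round it, 30 degrees apart, 0 at 135 degrees anticlockwise from the case's +x. Code number 6 = 3.142. Starts between 1.9 and 2.8: turn it clockwise. Needs 0.2 N m, stays where left.
- left_dial_grip (a point): on the vertical axis of the left dial, a black rubber-coated round knob, 37 mm in diameter, 34 mm high; the point is 24 mm above the housing top and 10 mm below the knob's top. Grip it from above at any yaw. It is 95 mm to the left (+y of the case) of the shackle; nothing stands on the housing within 65 mm of its axis. A grip of 10 N or more carries it round without slipping.
- right_dial (a joint): value of the right (-y) dial, rad: its orange pointer stands at number n at n x 0.5236 (grows clockwise seen from above; stops at -0.15 and 4.86). White numbers 0 to 9 stand clockwise round it, 30 degrees apart, 0 at 135 degrees anticlockwise from the case's +x. Code number 3 = 1.571. Starts between 1.9 and 2.8: turn it anticlockwise. Needs 0.2 N m, stays where left.
- right_dial_grip (a point): the same point of the right dial, which is like the left one, 95 mm to the right (-y of the case) of the shackle.
- left_bolt: spring bolt (5 N) in the housing, 10 mm wide, along y. As the gate of the wheel under the left dial comes before it, it jumps 8 mm towards the dial (+y of the case) into the gate (the last 0.06 rad before it); over 5 mm the left leg is free and the dial held (it turns only about 0.03 rad either way). Origin: its end at the shackle; in the case's frame y = +21 mm locked, +29 mm free.
- left_bolt_mark (a point): point on the left bolt, 25 mm from its shackle end, at the border of its green and red flag plate. A window 20 (x) x 9 (y) mm in the housing top, 45 mm from the dial's axis towards the shackle, shows red while locked, green when the bolt is in. The gate's dial value lies anywhere within 0.2 rad of the code number's value and cannot be seen beforehand.
- right_bolt_mark (a point): the same point on the right bolt.
- right_bolt: the same for the right dial and leg, mirrored: it slips to -y of the case; origin in the case's frame at y = -21 mm locked, -29 mm free. A bolt is damaged by a load over 15 N: about 0.3 N m more than the 0.2 N m that turning needs, on a caught dial, or a 15 N pull on the locked shackle.
- shackle: loose steel U-shaped shackle, legs down in two sockets of the housing (1 mm play): 83 mm high, 50 mm wide (its y), 10 mm thick (its x), 110 to 225 g. 48 mm stand out; the legs go 35 mm deep and are held by the bolts until both are in their gates, then it lifts straight up. Origin: at the underside of the legs, midway between them; z up along the legs. Starts with the case's yaw.
- shackle_bar (a point): middle of the shackle's horizontal top bar (10 x 10 mm section, along the shackle's y, 30 mm free between the legs), 78 mm above its feet: grip here from above, fingers closing along the shackle's x. 38 mm above the housing top.
- shackle_mid (a point): middle of the shackle, 45 mm above its feet.
- tray: fixed white tray 140 (x) x 150 (y) x 25 mm high, walls and floor 4 to 5 mm, on the bench to the left or the right of the case. Origin: centre of its underside.
- slide_box: bystander: loose blue box for slides, 90 x 110 x 35 mm, 450 g, on the other side of the case. Origin: centre of its underside.
- reagent: bystander: loose amber jar, 68 mm in diameter, 85 mm high, behind the case on the bench. Origin: centre of its underside.
- tin: bystander: loose aluminium tin, 40 mm in diameter, 28 mm high, standing on the case lid behind the lock housing. Origin: centre of its underside.
Not all that is in view belongs to the job. What is shaped like the shackle but blue or yellow is not meant.

How it is judged:
By the outcome, as a careful person would: the job done as asked, in the order asked, and still so for the second after the job is handed in, with the robot touching nothing.
It also fails if it takes over 72 s, if anything falls off the work surface, if the arm or the gripper's body presses on something with over 40 N, if the wrist force passes 120 N, or if a joint passes its speed limit or range.

### The arm

A 6-joint arm with a two-finger parallel gripper is mounted at the origin on the work surface. World frame = base frame: x ahead of the robot, y to its left, z up, the work surface at z = 0. Lengths are in m, angles in degrees, forces in N, time in s.
With the tool pointing down it reaches from about 0.275 to 0.775 m from the base axis. Payload 14.6 kg.
Tool frame: the origin (TCP) lies at the very end of the fingers, on their centre line; the grasp point (between the pads) lies 19 mm behind it (bot.pinch_z is the distance from the TCP to the grasp point, in m); z points along the fingers, y is the line along which they close (so a half turn about z gives the same grasp; the last joint's range is limited). The gripper opens to 85 mm and grips with 20 to 120 N. Pads are 22 mm wide; open, the fingers measure 114 mm over their backs; the gripper's body (76 mm by 85 mm) begins 54 mm behind the grasp point. The pads swing forward as they close: fully open they stand 13 mm farther back than shut.
Start: joints at [68.394, 15.075, -2.767, 72.158, 0, 81.102], TCP at [0.115, 0.512, 0.231] pointing down, gripper open.
Joint ranges: [-151.79, 151.79], [-50.71, 97.33], [-67.44, 78.34], [-121.81, 120.89], [-77.56, 73.72], [-180, 180]. Speed limits (degrees/s): [108.29, 108.29, 147.25, 159.86, 180, 180].

### API

Orientations are given as a 3x3 rotation matrix whose columns are the frame's x, y, z axes.
In Python, from rig import bot, claw, grab_frame, camera_info, order, nets, status gives the robot as it stands. The module is installed in compiled form; this text tells all that it offers. Calls block until the motion is done:
- bot.goto(position, orientation): joint-space move of the TCP to a pose.
- bot.move_straight(position, ori=None, max_speed=0.15, until_force=None): straight line of the TCP; ori=None keeps the orientation; max_speed is the mean speed in m/s. With until_force (N) it stops when the force on the tool has changed by that much, and returns True; else False.
- bot.movej(angles): joint-space move.
- claw.gripper_open() and claw.close(effort=None): open the fingers fully, or close them until they stop; effort is the grip in N (None keeps the last).
- bot.dwell(seconds).
- bot.solve_ik(position, orientation): joint angles nearest the present ones, or None.
- grab_frame(name): name is "scene" or "top" or "wrist"; returns the picture (480x640x3 uint8, red, green, blue); there is no depth.
- camera_info(name): a dict with "vertical_fov" (degrees; the focal length in pixels is half the picture's height over the tangent of half this angle, whatever the lens; pixels are square), "cx", "cy" (the principal point, pixels), "R" (3x3) and "t" (3): a world point X has camera coordinates R X + t. Camera axes: x right, y down, z forward; pixel columns grow to the right and rows downward; lengths in m; the calibration is good to about 2 mm. The wrist camera is an equidistant fisheye: a pixel r from the principal point sees the ray r / f radians off the axis. A picture is of the moment at which its call begins: read the wrist's pose just before it. camera_info takes no time and is no camera call; for the wrist camera it gives the pose at the moment of the call.
A pose or a line that the arm cannot do raises bot.PlanningError and nothing moves.
- order.close_job(): hands the job in; it is judged then, once.
Trained networks look in the newest picture that a camera, given by its name, has taken for a name from the list of things; names that differ only in an ending like _2 or _b are one class to them, and where a whole thing is asked for, a point or a joint stands for the part that bears it (a point fixed in the world has none). Each returns a list of dicts, best first, with "confidence" (0 to 1); they miss things now and then, are a little off and sometimes report something else, mostly with a low value. They report only what shows in the picture. A call takes as long as a camera call. They do not tell look-alikes from the thing itself.
- nets.spot_in(camera, target): "xyz" ([x, y, z] in m, in world coordinates, good to about 4 mm: the middle of the surface that is visible of it).
- nets.mark_of(camera, target): "xyz" ([x, y, z] in m, in world coordinates, good to about 4 mm: a listed point, or the origin of a listed thing).
Readings, each from a call of its own:
- status.read_time_s(): time.
- status.read_joint_positions(): joint angles.
- status.read_joint_vel(): joint speeds.
- status.read_effort(): joint torques, N m.
- status.read_ee_pos(): TCP position.
- status.read_tcp_rot(): TCP orientation.
- status.read_force(): force on the tool from outside, world axes, zero at the start.
- status.read_moment(): the same for the moment, N m.
- status.read_gripper_width(): finger opening in m.
- status.read_gripper_force(): force on a finger pad.
Only numpy, scipy, OpenCV 4.12 (cv2) and the standard library are available. Lean on these libraries where they do the work, as an engineer would, in place of code of your own. Each camera call takes 0.05 s, during which the arm holds its last target. There are 200 camera calls.

## Working session

There is one attempt and no reset: what is moved stays moved. The work goes in short steps, each a Python script; the robot and the scene stay as the last script left them, time stands still between calls to the robot, and variables do not carry over. Pictures are saved under pics/ and viewed, at most 10 in all, crops included, and the job is handed in when it is done.

```bash
mkdir -p pics; cat > look.py <<'E'
E
python3 - <<'E'
from rig import *
import cv2,numpy as np
a=grab_frame("scene");b=grab_frame("top")
cv2.imwrite("pics/a.png",cv2.cvtColor(np.vstack([a,b])[::1],cv2.COLOR_RGB2BGR)[:, :]) if 0 else None
cv2.imwrite("pics/scene.png",a[:,:,::-1]);cv2.imwrite("pics/top.png",b[:,:,::-1])
for c in("top","scene"):
  for n in("case","left_dial_grip","right_dial_grip","shackle_bar","left_bolt_mark","right_bolt_mark","tray","slide_box","reagent","tin"):
    print(c,n,[(np.round(d["xyz"],3).tolist(),round(d["confidence"],2)) for d in nets.mark_of(c,n)[:4]])
print(status.read_time_s())
for c in("top","scene"):
  i=camera_info(c);print(i)
E
```

```text
top case [([0.565, 0.013, 0.004], 0.64), ([0.538, 0.02, 0.07], 0.16)]
top left_dial_grip [([0.569, 0.014, 0.002], 0.56)]
top right_dial_grip [([0.523, -0.075, 0.128], 0.81)]
top shackle_bar [([0.346, 0.034, 0.082], 0.7), ([0.532, 0.02, 0.149], 0.68), ([0.38, -0.108, 0.085], 0.65), ([0.754, 0.014, 0.078], 0.58)]
top left_bolt_mark [([0.544, 0.068, 0.104], 0.46)]
top right_bolt_mark [([0.528, -0.028, 0.106], 0.54)]
top tray [([0.538, 0.32, 0.003], 0.87)]
top slide_box [([0.52, -0.336, -0.002], 0.79), ([0.76, -0.132, -0.001], 0.71)]
top reagent [([0.762, -0.134, 0.001], 0.84)]
top tin [([0.605, -0.102, 0.067], 0.78), ([0.54, 0.319, 0.005], 0.3)]
scene case [([0.568, 0.013, 0.0], 0.66)]
scene left_dial_grip [([0.552, 0.114, 0.129], 0.67)]
scene right_dial_grip [([0.516, -0.071, 0.129], 0.61)]
scene shackle_bar [([0.378, -0.106, 0.076], 0.72), ([0.534, 0.018, 0.149], 0.63), ([0.75, 0.019, 0.081], 0.56), ([0.537, 0.04, 0.087], 0.25)]
scene left_bolt_mark [([0.546, 0.065, 0.102], 0.6)]
scene right_bolt_mark []
scene tray [([0.546, 0.318, -0.004], 0.57)]
scene slide_box [([0.521, -0.335, -0.001], 0.58)]
scene reagent [([0.771, -0.132, -0.001], 0.96)]
scene tin [([0.611, -0.104, 0.068], 0.82)]
1.1
{'vertical_fov': 49.10235011927944, 'cx': 321.16208816346574, 'cy': 253.44896611364064, 'R': array([[-0.01998422, -0.9997389 , -0.01107966],
       [-0.99321006,  0.02112157, -0.11440125],
       [ 0.1146054 ,  0.00871821, -0.99337284]]), 't': array([0.02783646, 0.57496615, 1.16449724])}
{'vertical_fov': 45.949107818763565, 'cx': 318.33191384041237, 'cy': 237.27089569582932, 'R': array([[-0.6711273 ,  0.74133611,  0.00298653],
       [ 0.44548533,  0.40650881, -0.79768001],
       [-0.59256305, -0.53401438, -0.60307353]]), 't': array([ 0.40659831, -0.14765336,  1.62164044])}
```

View pics/top.png

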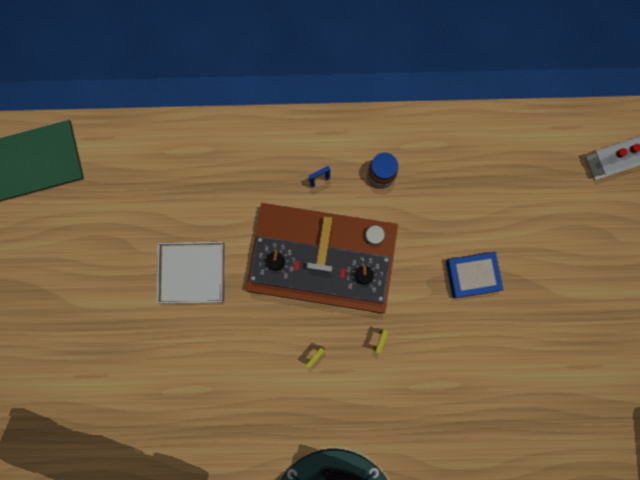

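View pics/scene.png

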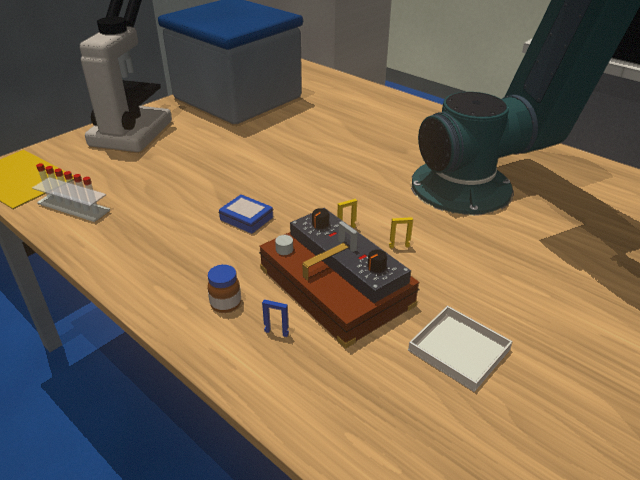

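The top picture shows the case at about (320,258), left dial (275,261), right dial (364,275), grey shackle (319,267), red windows (296,265) and (343,272), and the white tray (191,273). The blue and yellow look-alikes stand on the bench. I'll go above the lock and look from close by.

```bash
cat > look.py <<'E'
from rig import *
import cv2,numpy as np
def down(a):  # tool y axis at world angle a (rad), z down
    y=np.array([np.cos(a),np.sin(a),0]);z=np.array([0,0,-1.]);return np.c_[np.cross(y,z),y,z]
def proj(X,c,info=None):
    i=info or camera_info(c);f=240/np.tan(np.radians(i["vertical_fov"]/2));p=i["R"]@np.asarray(X,float)+i["t"]
    if c!="wrist": return np.array([i["cx"]+f*p[0]/p[2],i["cy"]+f*p[1]/p[2]])
    r=np.hypot(p[0],p[1]);th=np.arctan2(r,p[2]);return np.array([i["cx"],i["cy"]])+f*th*p[:2]/max(r,1e-9)
def unproj(uv,z,c,info=None):
    i=info or camera_info(c);f=240/np.tan(np.radians(i["vertical_fov"]/2));d=(np.asarray(uv,float)-[i["cx"],i["cy"]])/f
    if c=="wrist":
        th=np.linalg.norm(d);v=np.r_[np.sin(th)*d/max(th,1e-9),np.cos(th)]
    else: v=np.r_[d,1]
    v=i["R"].T@v;o=-i["R"].T@i["t"];return o+v*(z-o[2])/v[2]
E
python3 - <<'E'
from look import *
yaw=np.radians(-9.5)
for k in (0,np.pi):
    print(k,bot.solve_ik([.55,.114,.3],down(yaw+k)),bot.solve_ik([.55,.114,.3],down(yaw+k+.3)))
k=yaw
bot.goto([.49,.02,.30],down(k))
i=camera_info("wrist");print(i,-i["R"].T@i["t"]);w=grab_frame("wrist")
cv2.imwrite("pics/w1.png",w[:,:,::-1]);np.savez("w1.npz",**i)
for n in("left_dial_grip","right_dial_grip","shackle_bar","left_bolt_mark","right_bolt_mark","tin"):
    print(n,[(np.round(d["xyz"],4).tolist(),round(d["confidence"],2)) for d in nets.mark_of("wrist",n)[:3]])
print(status.read_time_s(),status.read_joint_positions())
E
```

```text
0 [  3.3980243   18.32872039  12.5472705   84.21855011   0.
 102.8980243 ] [ 3.3980243  18.32872039 12.5472705  84.21855011  0.         85.70929044]
3.141592653589793 [  3.3980243   18.32872039  12.5472705   84.21855011   0.
 -77.1019757 ] [  3.3980243   18.32872039  12.5472705   84.21855011   0.
 -94.29070956]
{'vertical_fov': 65.70646984690485, 'cx': 323.18732314434413, 'cy': 236.15555239807424, 'R': array([[ 9.86604086e-01, -1.63132873e-01, -2.09567076e-04],
       [-1.56408705e-01, -9.46300755e-01,  2.82933203e-01],
       [-4.63540198e-02, -2.79110276e-01, -9.59139593e-01]]), 't': array([-0.48005718,  0.03914597,  0.47453213])} [0.50174561 0.09117755 0.44396626]
left_dial_grip [([0.5182, -0.08, 0.1289], 0.62), ([0.5555, 0.1087, 0.1287], 0.61)]
right_dial_grip [([0.522, -0.0767, 0.1263], 0.93)]
shackle_bar [([0.5396, 0.0186, 0.1438], 0.86), ([0.3479, 0.0336, 0.0759], 0.82), ([0.7554, 0.0114, 0.0789], 0.63)]
left_bolt_mark [([0.5443, 0.0645, 0.1008], 0.76)]
right_bolt_mark [([0.527, -0.029, 0.0988], 0.66)]
tin [([0.6069, -0.1012, 0.0687], 0.94)]
3.675 [-7.16988560e+00  1.09568533e+01  2.27278883e+00  8.13154943e+01
  1.66697437e-03  9.23050127e+01]
```

View pics/w1.png

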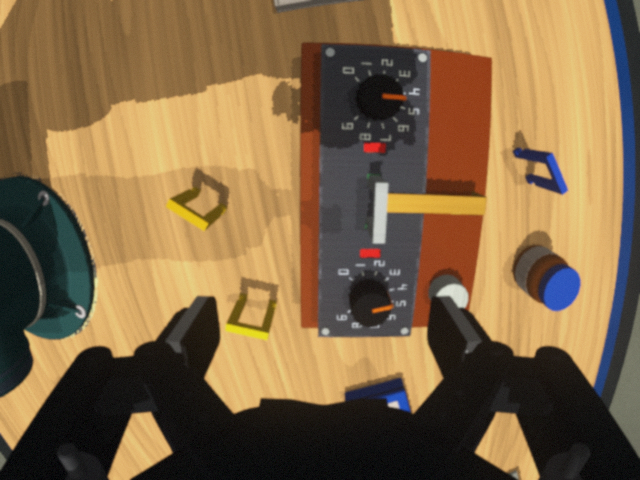

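The wrist picture shows the left dial at (380,97) with its pointer between 4 and 5, the right dial at (371,302) with its pointer a bit below 4.5, both windows red at (374,147) and (369,253), and the shackle at (380,212). Next I'll work out the lock's pose and the dial values.

```bash
python3 - <<'E'
from look import *
i=dict(np.load("w1.npz"));w=cv2.imread("pics/w1.png");hsv=cv2.cvtColor(w,cv2.COLOR_BGR2HSV)
print("screws",[np.round(unproj(p,.106,"wrist",i)[:2],4).tolist() for p in((330,52),(423,58),(325,332),(405,331))])
def comps(m,z,lab,lo=10):
    n,l,s,c=cv2.connectedComponentsWithStats(m.astype(np.uint8))
    for k in range(1,n):
        if s[k,4]>=lo: print(lab,np.round(c[k]),s[k,4],np.round(unproj(c[k],z,"wrist",i),4)[:2])
roi=np.zeros(w.shape[:2],bool);roi[50:335,320:428]=1
H,S,V=[hsv[...,k].astype(int) for k in range(3)]
red=roi&((H<5)|(H>174))&(S>180)&(V>120);comps(red,.103,"red")
bar=roi&(S<50)&(V>130);bar[:170]=0;bar[255:]=0;comps(bar,.153,"bar",100)
for nm,(u,v) in dict(L=(380,97),R=(371,302)).items():
    box=np.zeros_like(roi);box[v-30:v+30,u-32:u+32]=1
    orr=box&(H>4)&(H<18)&(S>150)&(V>100)
    p=np.argwhere(orr)[:,::-1];X=np.array([unproj(q,.139,"wrist",i)[:2] for q in p])
    vx,vy,x0,y0=cv2.fitLine(X.astype(np.float32),cv2.DIST_L2,0,.01,.01).ravel();
    if vx<0:vx,vy=-vx,-vy
    bl=box&(V<35);bl=cv2.morphologyEx(bl.astype(np.uint8),cv2.MORPH_OPEN,np.ones((9,9)))
    c=max(cv2.findContours(bl,0,1)[0],key=cv2.contourArea);cc,r=cv2.minEnclosingCircle(c);print(nm,cc,r)
    print(nm,"pointer deg",np.degrees(np.arctan2(vy,vx)),len(p),X.mean(0),"knob centre z.139",unproj(cc,.139,"wrist",i),X.min(0),X.max(0))
cv2.imwrite("pics/z.png",cv2.resize(np.hstack([w[50:150,330:430],w[250:350,325:425]]),None,fx=4,fy=4,interpolation=3))
E
```

```text
screws [[0.5193, 0.1608], [0.603, 0.1452], [0.4702, -0.1112], [0.5545, -0.1258]]
red [374. 147.] 176 [0.5448 0.0683]
red [370. 253.] 141 [ 0.5275 -0.0322]
bar [380. 213.] 784 [0.5362 0.0184]
L (377.4230651855469, 96.8974380493164) 25.13787841796875
L pointer deg -11.672065 104 [0.56313912 0.10999723] knob centre z.139 [0.54954341 0.11131187 0.139     ] [0.55408689 0.10685463] [0.57244973 0.11312369]
R (367.0, 290.5) 16.347881317138672
R pointer deg 4.0379558 106 [ 0.52951438 -0.07562881] knob centre z.139 [ 0.51776952 -0.05463817  0.139     ] [ 0.51979155 -0.07855188] [ 0.53911516 -0.07243231]
```

View pics/z.png

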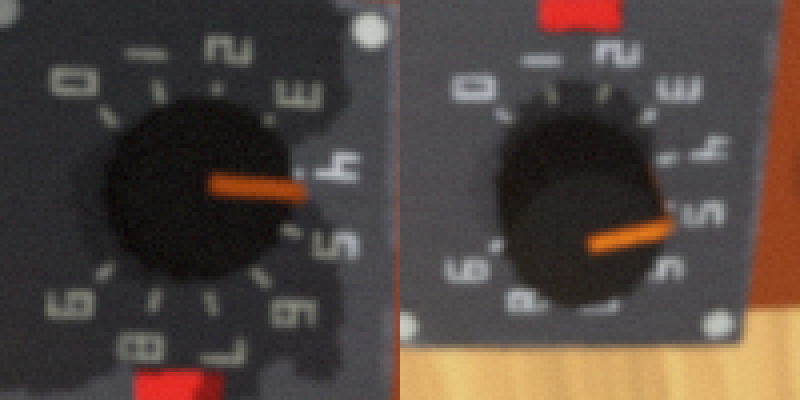

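The left pointer sits at about 4.55 (2.38 rad) and the right at about 4.03 (2.11 rad). From the screws, windows and bar, the lock centre is (0.5364, 0.0182) with yaw -10.1°. I'll turn the left dial now.

```bash
cat >> look.py <<'E'
C=np.array([.5364,.0182]);YAW=np.radians(-10.1);EX=np.array([np.cos(YAW),np.sin(YAW)]);EY=np.array([-EX[1],EX[0]])
def window(s,cam="wrist"):
    p=proj(np.r_[C+s*.050*EY,.104],cam);f=grab_frame(cam);u,v=np.round(p).astype(int);h=30 if cam=="wrist" else 6
    b=f[max(v-h,0):v+h,max(u-h,0):u+h].astype(int);r,g,bl=b[...,0],b[...,1],b[...,2]
    return int(((r>90)&(r>2.2*g)&(r>2.2*bl)).sum()),int(((g>60)&(g>1.5*r)&(g>1.3*bl)).sum()),(u,v),f
def step(d):  # d rad clockwise
    q=np.array(status.read_joint_positions());q[5]+=np.degrees(d);bot.movej(q)
E
python3 - <<'E'
from look import *
P=C+.095*EY;a=YAW+np.pi+np.radians(25)
bot.goto([*P,.20],down(a));bot.move_straight([*P,.106],max_speed=.1)
print("F",np.round(status.read_force(),1))
claw.close(20);m0=status.read_moment()[2]
print("closed",status.read_gripper_width(),np.round(status.read_force(),1),np.round(status.read_moment(),2),status.read_time_s())
r=window(1);print(r[:3]);cv2.imwrite("pics/l0.png",r[3][:,:,::-1])
q0=np.array(status.read_joint_positions())
for k in range(4):
    q=q0.copy();q[5]+=np.degrees(.1*(k+1));bot.movej(q)
    M=status.read_moment()[2]-m0;r=window(1);print(round(M,3),r[:3],round(status.read_time_s(),2))
    if abs(M)>.4: break
cv2.imwrite("pics/l1.png",r[3][:,:,::-1])
print(status.read_joint_positions()[5]-q0[5])
E
```

```text
F [ 0.7  0.4 -1. ]
closed 0.03641882137217659 [-0.6 -1.   4.6] [-0.05  0.32 -0.02] 8.1083
(1064, 0, (np.int64(370), np.int64(209)))
-0.248 (1065, 0, (np.int64(360), np.int64(205))) 8.46
-0.245 (1098, 0, (np.int64(350), np.int64(202))) 8.76
-0.31 (1004, 2, (np.int64(339), np.int64(200))) 9.06
-0.237 (921, 109, (np.int64(327), np.int64(199))) 9.36
22.700373857974995
```

View pics/l1.png

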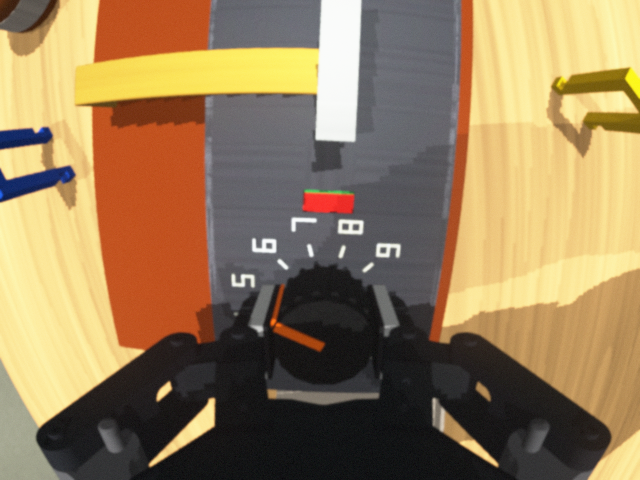

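The window is in clear view at (328,201). It is still red, with a thin green rim starting at its shackle side. Now I'll turn in small steps until it catches.

```bash
cat > turn.py <<'E'
from look import *
def fine(s,d,maxn,m0,lim=.42):
    q=np.array(status.read_joint_positions());f=None
    for k in range(maxn):
        q[5]+=np.degrees(d);bot.movej(q);M=status.read_moment()[2]-m0
        r=window(s);print(k,round(M,3),r[:2],round(status.read_time_s(),2))
        if r[1]>4*r[0] and r[1]>300: print("CAUGHT");break
        if abs(M)>lim: print("TORQUE");break
    return r[3]
E
python3 - <<'E'
from turn import *
f=fine(1,.02,20,-.02);cv2.imwrite("pics/l2.png",f[:,:,::-1])
E
```

```text
0 0.193 (915, 105) 9.66
1 0.074 (942, 117) 9.96
2 0.015 (892, 144) 10.26
3 0.051 (854, 166) 10.56
4 -0.005 (786, 253) 10.86
5 0.004 (717, 327) 11.16
6 -0.079 (94, 948) 11.46
CAUGHT
```

View pics/l2.png

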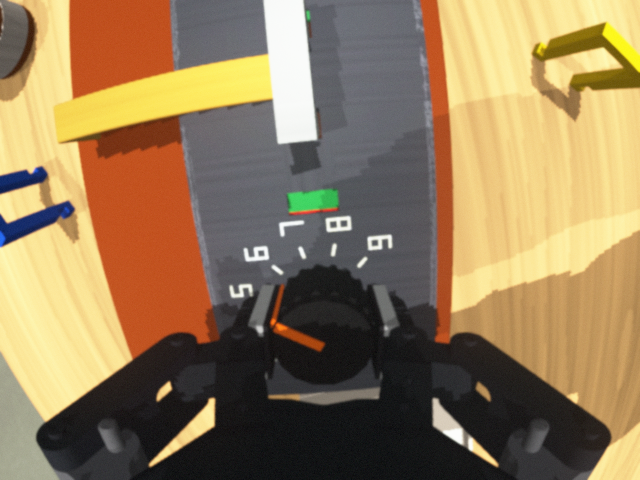

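The left window is green at (312,200) apart from the 0.5 mm red rim expected when the bolt is fully in, so the left bolt has caught. Now the right dial.

```bash
python3 - <<'E'
from turn import *
claw.gripper_open();P=C+.095*EY
bot.move_straight([*P,.21],max_speed=.15)
P=C-.095*EY;a=YAW-np.radians(20)
bot.goto([*P,.21],down(a));bot.move_straight([*P,.106],max_speed=.1)
claw.close(20);m0=status.read_moment()[2]
print("closed",status.read_gripper_width(),np.round(status.read_force(),1),round(m0,2),status.read_time_s(),status.read_joint_positions()[5])
r=window(-1);print(r[:3])
q=np.array(status.read_joint_positions());q0=q.copy()
for k in range(2):
    q[5]-=np.degrees(.1);bot.movej(q);M=status.read_moment()[2]-m0;r=window(-1);print(round(M,3),r[:2])
    if abs(M)>.42 or r[1]>r[0]: break
else:
    f=fine(-1,-.02,36,m0);cv2.imwrite("pics/r1.png",f[:,:,::-1])
print(np.radians(status.read_joint_positions()[5]-q0[5]))
E
```

```text
closed 0.03650243154845893 [-6.1  3.4 10. ] -0.03 17.1083 102.95760898003978
(1083, 0, (np.int64(286), np.int64(203)))
0.296 (1100, 0)
0.381 (1046, 0)
0 -0.004 (1046, 0) 18.06
1 0.018 (1026, 0) 18.36
2 0.046 (1001, 25) 18.66
3 0.003 (985, 67) 18.96
4 0.006 (974, 88) 19.26
5 0.01 (960, 114) 19.56
6 -0.02 (941, 122) 19.86
7 -0.018 (917, 125) 20.16
8 -0.001 (915, 144) 20.46
9 0.02 (882, 175) 20.76
10 0.071 (799, 263) 21.06
11 0.108 (727, 337) 21.36
12 0.158 (104, 962) 21.66
CAUGHT
-0.4555234456228114
```

The right window has caught too (104 red, 962 green, the same signature as the left). Next I'll check both windows again and grip the shackle.

```bash
python3 - <<'E'
from turn import *
claw.gripper_open();P=C-.095*EY
bot.move_straight([*P,.22],max_speed=.15)
bot.goto([*C,.24],down(YAW))
r=window(1);print("L",r[:3]);r=window(-1);print("R",r[:3]);f=r[3];cv2.imwrite("pics/s1.png",f[:,:,::-1])
g=cv2.cvtColor(f,cv2.COLOR_RGB2HSV)
p=proj(np.r_[C,.153],"wrist");print("bar px",p)
u,v=p.astype(int);m=np.zeros((480,640),bool);m[v-70:v+70,u-30:u+30]=1
m&=(g[...,1]<50)&(g[...,2]>130);n,l,s,c=cv2.connectedComponentsWithStats(m.astype(np.uint8));k=1+np.argmax(s[1:,4])
print(s[k],unproj(c[k],.153,"wrist"))
print([(np.round(d["xyz"],4),d["confidence"]) for d in nets.mark_of("wrist","shackle_bar")[:2]],status.read_time_s())
E
```

```text
L (0, 278, (np.int64(324), np.int64(159)))
R (0, 188, (np.int64(324), np.int64(282)))
bar px [323.53599033 240.59941959]
[ 315  203   18   76 1251] [0.535988   0.01824096 0.153     ]
[(array([0.7566, 0.011 , 0.078 ]), 0.97), (array([0.5383, 0.02  , 0.148 ]), 0.8)] 23.7333
```

View pics/s1.png

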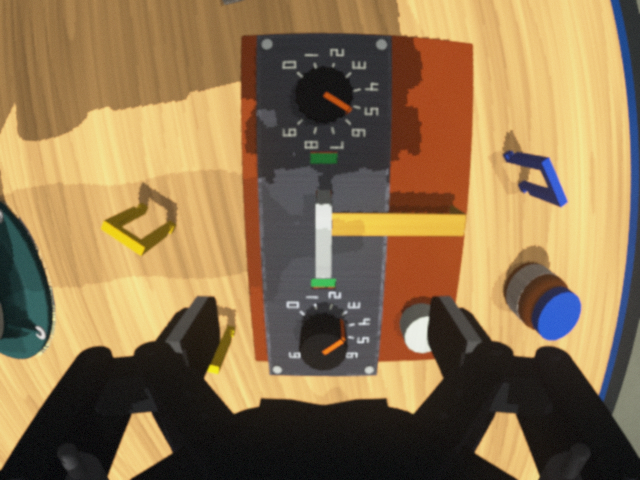

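Both windows are fully green, at (324,159) and (324,282), and the bar is where I computed it, at (323,240). Now I'll grip and lift gently.

```bash
python3 - <<'E'
from turn import *
bot.move_straight([*C,.127],max_speed=.1,until_force=15)
claw.close(40);bot.dwell(.2)
print("grip",np.round(status.read_ee_pos(),4),status.read_gripper_width(),np.round(status.read_force(),1),np.round(status.read_moment(),2),status.read_time_s())
z0=.127
for z in (.131,.137,.145,.155,.166):
    h=bot.move_straight([*C,z],max_speed=.03,until_force=9)
    F=status.read_force();print(z,h,np.round(F,1),status.read_gripper_width(),np.round(status.read_ee_pos(),4))
    if h: break
print(status.read_time_s())
f=grab_frame("wrist");cv2.imwrite("pics/s2.png",f[:,:,::-1])
E
```

```text
grip [0.5365 0.0182 0.1271] 0.00930125917440711 [-0.5  0.6  3.3] [0.06 0.13 0.01] 25.8917
0.131 False [-0.5 -0.6 -2. ] 0.009234774420845967 [0.5364 0.0182 0.131 ]
0.137 False [-0.1 -0.2 -1.4] 0.009556301350800472 [0.5365 0.0182 0.1372]
0.145 False [ 0.2 -0.6 -1.2] 0.00914066537940346 [0.5365 0.0182 0.1452]
0.155 False [-0.   0.1 -1.4] 0.009322678803533057 [0.5365 0.0182 0.1551]
0.166 False [ 0.7  1.2 -2. ] 0.009540910009565043 [0.5364 0.0182 0.1661]
27.9417
```

```bash
python3 - <<'E'
from turn import *
bot.move_straight([*C,.25],max_speed=.12)
print(status.read_gripper_width(),np.round(status.read_force(),1))
T=np.array([.541,.319])
bot.move_straight([*T,.25],max_speed=.2)
print([(np.round(d["xyz"],4),d["confidence"]) for d in (grab_frame("top"),nets.mark_of("top","tray"))[1][:2]])
bot.move_straight([*T,.072],max_speed=.12)
h=bot.move_straight([*T,.056],max_speed=.015,until_force=3)
print(h,np.round(status.read_ee_pos(),4),np.round(status.read_force(),1),status.read_gripper_width(),status.read_time_s())
f=grab_frame("scene");cv2.imwrite("pics/p1.png",f[:,:,::-1])
E
```

```text
0.009465067948067786 [-0.8  0.3 -3.4]
[(array([0.5398, 0.3177, 0.0037]), 0.71)]
True [0.5411 0.3189 0.0611] [-1.1 -0.4  7.2] 0.009284671380335452 32.9667
```

View pics/p1.png

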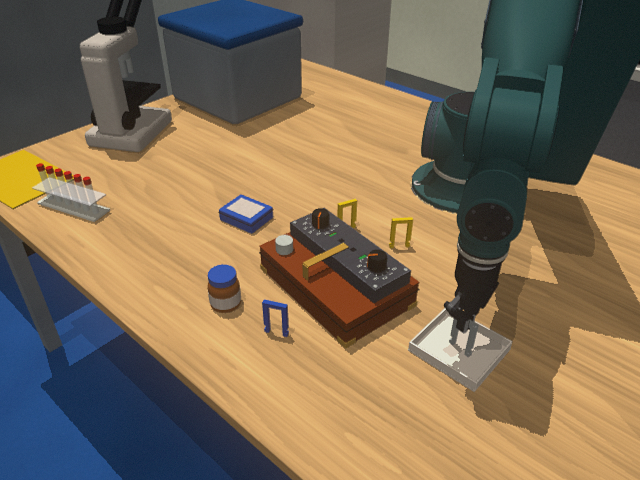

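The shackle stands on the tray floor at (465,335), and nothing else has moved. I'll release it, move away and check.

```bash
python3 - <<'E'
from turn import *
claw.gripper_open();bot.dwell(.3)
p=status.read_ee_pos();bot.move_straight([p[0],p[1],.25],max_speed=.12)
bot.goto([.35,.25,.32],down(YAW));bot.dwell(.8)
f=grab_frame("scene");t=grab_frame("top")
o=np.hstack([cv2.resize(f[180:400,200:540],None,fx=1.2,fy=1.2),cv2.resize(t[220:330,145:310],None,fx=2.4,fy=2.4)])
cv2.imwrite("pics/end.png",o[:,:,::-1]);print(status.read_time_s())
E
```

```text
37.5417
```

View pics/end.png

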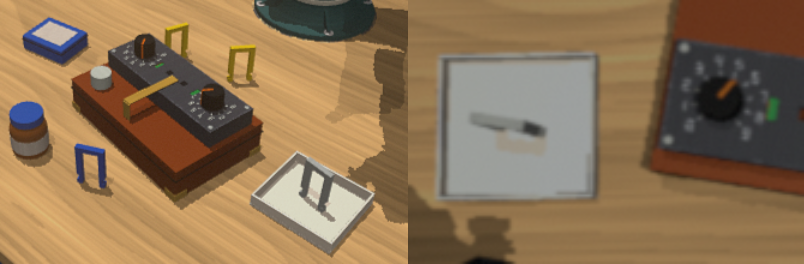

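The shackle stands free in the tray at (316,183), both windows are green, and the other things are where they were. I'll hand it in.

```bash
python3 -c "
from rig import order;print(order.close_job())"
```

```text
the job is handed in; nothing more can be done
None
```

I opened the lock without forcing it: both dials caught (left near 6, right near 3, both windows green), and the steel shackle now stands in the white tray. I handed the job in at about 38 s.

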